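# Tidy the desk supplies into the organiser

### The job

Put the desk supplies away in the organiser tray, each down flat on the floor of its own well: the stapler in the long narrow well, the full roll of tape in the large round one, the glue stick upright in the small round one and the box of staples in the nearly square one. Everything goes in the right way up, as it stands now. Leave the empty tape core and the hole punch where they are.

Things in the scene. Friction and masses are not known exactly. Their poses are not given: they have to be found in the camera images.
- stapler: small desk stapler standing on its base, 80 long (own x) x 28 wide (own y) x 40 mm high; black base, grey top arm 24 mm wide from about 21 to 39 mm up; slim: half as wide as the hole punch. To be put away. Origin: centre of its underside, z up. Loose on the desk.
- tape_roll: full roll of white sticky tape on a grey core, lying flat, a thick-walled ring: outer diameter 58, hole 38, height 24 mm. To be put away. Origin: centre of its underside, z up. Loose on the desk.
- glue_stick: glue stick standing upright on its end: round, 28 mm diameter, 85 mm tall, white with a grey foot and cap. To be put away, upright. Origin: centre of its underside, z up. Loose on the desk.
- staple_box: small closed cardboard box of staples lying flat with a blank white label on top: 52 (own x) x 46 (own y) x 24 mm high. To be put away. Origin: centre of its underside, z up. Loose on the desk.
- empty_core: used-up tape core: a bare thin-walled white plastic ring lying flat, outer diameter 43, hole 38, height 24 mm. Does not belong; leave it where it is. Origin: centre of its underside, z up. Loose on the desk.
- hole_punch: two-hole paper punch, black base and grey press plate like the stapler but broad: 80 long (own x) x 56 wide (own y) x 43 mm high. Does not belong; leave it where it is. Origin: centre of its underside, z up. Loose on the desk.
- insert_stapler: one of four grey felt blocks 112 (own x) x 90 (y) x 12 mm, fixed side by side along y in a low dark-wood tray (rim level with their tops); their order varies. In its top, centred, 9 mm deep: a long narrow rectangular well, 96 (own x) x 44 mm (own y), for the stapler. Origin: centre of its underside, 4.5 mm above the desk; well floor 3 mm, top face 12 mm above the origin.
- insert_tape: one of four grey felt blocks 112 (own x) x 90 (y) x 12 mm, fixed side by side along y in a low dark-wood tray (rim level with their tops); their order varies. In its top, centred, 9 mm deep: a large round well, 76 mm diameter, for the tape roll. Origin: centre of its underside, 4.5 mm above the desk; well floor 3 mm, top face 12 mm above the origin.
- insert_glue: one of four grey felt blocks 112 (own x) x 90 (y) x 12 mm, fixed side by side along y in a low dark-wood tray (rim level with their tops); their order varies. In its top, centred, 9 mm deep: a small round well, 46 mm diameter, for the glue stick. Origin: centre of its underside, 4.5 mm above the desk; well floor 3 mm, top face 12 mm above the origin.
- insert_staples: one of four grey felt blocks 112 (own x) x 90 (y) x 12 mm, fixed side by side along y in a low dark-wood tray (rim level with their tops); their order varies. In its top, centred, 9 mm deep: a nearly square well, 70 (own x) x 64 mm (own y), for the box of staples. Origin: centre of its underside, 4.5 mm above the desk; well floor 3 mm, top face 12 mm above the origin.
Things that resemble listed ones, but are neither listed nor needed, are in the scene too. What is shaped like the empty_core but turquoise is not meant. Leave any blue look-alike of the stapler alone.

How it is judged:
At the end, for the whole second after the job is handed in: Stapler, tape roll, glue stick and staple box each at rest (under 0.02 m/s) in their own well: within 14, 12, 12, 16 mm of its centre (anywhere inside will do), under 4 mm off its floor, upright to 0.1 rad; empty core and punch at rest, moved under 20 mm (horizontal distance between stapler and insert_stapler below 0.014 m and z of stapler in the frame of insert_stapler between 0 and 0.007 m and angle between each of stapler, tape_roll, glue_stick, staple_box's own z axis and vertical below 0.1 rad and linear speed of each of stapler, tape_roll, glue_stick, staple_box, empty_core, hole_punch below 0.02 m/s and horizontal distance between tape_roll and insert_tape below 0.012 m and z of tape_roll in the frame of insert_tape between 0 and 0.007 m and horizontal distance between glue_stick and insert_glue below 0.012 m and z of glue_stick in the frame of insert_glue between 0 and 0.007 m and horizontal distance between staple_box and insert_staples below 0.016 m and z of staple_box in the frame of insert_staples between 0 and 0.007 m and distance of each of empty_core, hole_punch from where it was at the start of the episode below 0.02 m); the robot touches nothing.
It fails at once if the empty tape core is pushed or carried away (more than 20 mm) (distance of empty_core from where it was at the start of the episode above 0.02 m).
It fails at once if the hole punch is pushed or carried away (more than 20 mm) (distance of hole_punch from where it was at the start of the episode above 0.02 m).
It also fails if it takes over 112 s, if anything falls off the work surface, if the arm or the gripper's body presses on something with over 40 N, if the wrist force passes 120 N, or if a joint passes its speed limit or range.

### The arm

A 7-joint arm with a two-finger parallel gripper is mounted at the origin on the work surface. World frame = base frame: x ahead of the robot, y to its left, z up, the work surface at z = 0. Lengths are in m, angles in rad, forces in N, time in s.
With the tool pointing down it reaches from about 0.425 to 1.025 m from the base axis. Payload 3.6 kg.
Tool frame: the origin (TCP) lies midway between the tips of the shut fingers; the grasp point (between the pads) lies 19 mm behind it; z points along the fingers, y is the line along which they close (so a half turn about z gives the same grasp; the last joint's range is limited). The gripper opens to 85 mm and grips with 20 to 120 N. Pads are 22 mm wide; open, the fingers measure 114 mm over their backs; the gripper's body (76 mm by 85 mm) begins 54 mm behind the grasp point. The pads swing forward as they close: fully open they stand 13 mm farther back than shut.
Start: joints at [1.02, 0.591, 0.048, 1.609, -0.033, 0.943, -0.034], TCP at [0.32, -0.651, 0.202] pointing down, gripper open.
Joint ranges: [-2.69, 2.69], [-0.47, 2.24], [-1.27, 1.36], [0.19, 2.51], [-1.53, 4.68], [0.08, 2.07], [-3.09, 3.09]. Speed limits (rad/s): [2.57, 2.57, 3.14, 3.14, 3.14, 3.14, 3.14].

### API

Orientations are given as a unit quaternion [x, y, z, w].
In Python, from rig import telemetry, imaging, job gives the robot as it stands. The module is installed in compiled form; this text tells all that it offers.
- The arm moves only by the tool send_rows, never from a script. Its argument "moves" is a list that holds one entry, the list of rows, each a list of 5 numbers: the opening, from -1 (shut) to 1 (fully open), then the shift along the world's x, y, z in mm, then the turn about the world's z in degrees. A call has 1 to 12 rows; each row shifts and turns the commanded pose from where the row before left it; what a row does not reach is not made up. A row lasts 1/10 s, in which the tool goes at most 50 mm and 8.59 degrees, less where a joint would pass 70% of its speed; a pose out of reach is approached as far as the arm can. A call is refused whole if a number of a shift passes 50 or a number of a turn 8.59, either way. A call with a gripper value outside its range is refused whole. The fingers move at their own pace and stop on an object; "grip_force" is the grip in N (left out, the last holds). Time passes only in rows, so rows that do not move let the fingers close. It gives the time, the measured TCP pose, the force, the opening and the grip force at its end, in the units of the state.
- telemetry.get_state(): the state, without advancing time (a new reading comes with each control period).
- imaging.snapshot(name): name is "scene" or "top" or "wrist"; returns a dict with "color" (420x560x3 uint8, red, green, blue), "z_map" (420x560 float32, m along the optical axis (not along the pixel's ray), 0 where there is no reading), "K" (3x3 intrinsics, pixels), "R" (3x3) and "t" (3): a world point X has camera coordinates R X + t; the wrist camera has in their place "hand_eye" (4x4, takes a point from camera to tool coordinates, whose origin is the TCP and whose axes are the flange's). Camera axes: x right, y down, z forward; pixel columns grow to the right and rows downward; lengths in m; the calibration is good to about 2 mm. A picture is of the moment at which its call begins: read the wrist's pose just before it.
- job.hand_in(): hands the job in; it is judged then, once.
The state is a dict: "t": time; "joints": joint angles; "joint_vel": joint speeds; "effort": joint torques, N m; "ee_pos": TCP position; "eef_rot": TCP orientation; "contact_force": force on the tool from outside, world axes, zero at the start; "torque": the same for the moment, N m; "gripper_width": finger opening in m; "grip_force": force on a finger pad.
Only numpy, scipy, OpenCV 4.12 (cv2) and the standard library are available. Lean on these libraries where they do the work, as an engineer would, in place of code of your own. Each camera call takes 0.05 s, during which the arm holds its last target. There are 200 camera calls.

## Working session

There is one attempt and no reset: what is moved stays moved. The work goes in short steps, Python scripts to look and compute and a tool call to move; the robot and the scene stay as the last step left them, time stands still between calls to the robot, and variables do not carry over. Pictures are saved under pics/ and viewed, at most 14 in all, crops included, and the job is handed in when it is done.

Besides the shell and the picture viewer there is one more tool, called after "Request:" by a JSON object that holds its "api" and its "payload", one argument or row to a line. send_rows: Moves the arm, as the interface text tells. Its arguments: {"type":"object","properties":{"moves":{"type":"array"},"grip_force":{"type":"number"}},"required":["moves"]}

```bash
mkdir -p pics
cat > h.py <<'E'
import numpy as np, cv2
from rig import telemetry, imaging, job
def snap(n):
    s=imaging.snapshot(n); return s
def world(s):
    K=s["K"];z=s["z_map"];v,u=np.mgrid[:z.shape[0],:z.shape[1]]
    c=np.stack([(u-K[0,2])/K[0,0]*z,(v-K[1,2])/K[1,1]*z,z],-1)
    return (c-s["t"])@s["R"]
E
python3 - <<'E'
from h import *
for n in("top","scene"):
    s=snap(n); np.savez(n+".npz",**{k:v for k,v in s.items()})
    cv2.imwrite(f"pics/{n}0.png",cv2.resize(s["color"][...,::-1],(800,600),interpolation=cv2.INTER_CUBIC))
    print(n,s["K"].tolist(),s["R"].round(3).tolist(),s["t"])
st=telemetry.get_state();print(st["ee_pos"],st["eef_rot"],st["gripper_width"],st["t"])
E
```

```text
top [[449.81266738238065, 0.0, 276.54971857012004], [0.0, 449.81266738238065, 219.01627778398543], [0.0, 0.0, 1.0]] [[0.027, -1.0, 0.011], [-0.984, -0.029, -0.178], [0.178, -0.006, -0.984]] [-0.02525975  0.53641045  1.02904499]
scene [[483.3555606546023, 0.0, 275.4728766345391], [0.0, 483.3555606546023, 214.83716312686886], [0.0, 0.0, 1.0]] [[0.611, 0.791, -0.008], [0.507, -0.399, -0.764], [-0.608, 0.463, -0.645]] [-0.31888973 -0.24139505  1.41661729]
[ 0.31943282 -0.64994273  0.20065319] [ 9.74025033e-01  2.26438083e-01 -2.73622759e-04 -9.76893100e-04] 0.08558449836227278 0.1
```

View pics/top0.png

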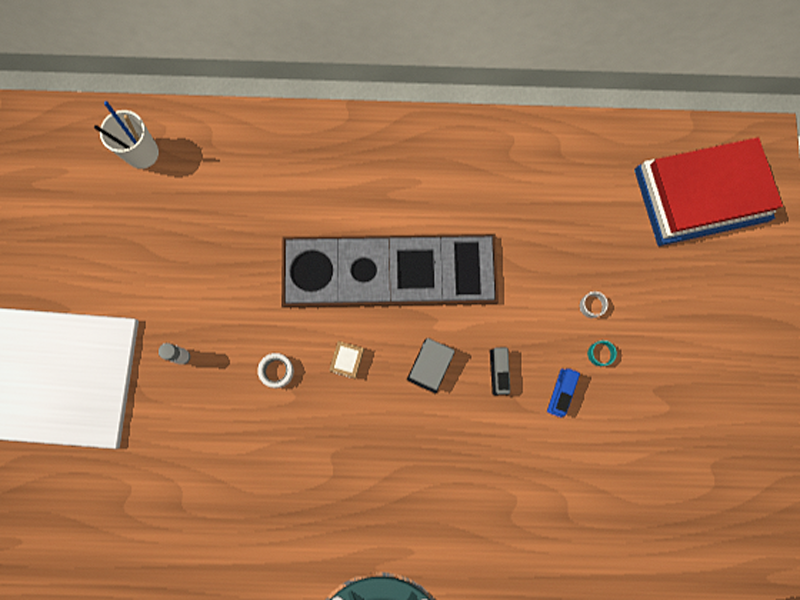

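View pics/scene0.png

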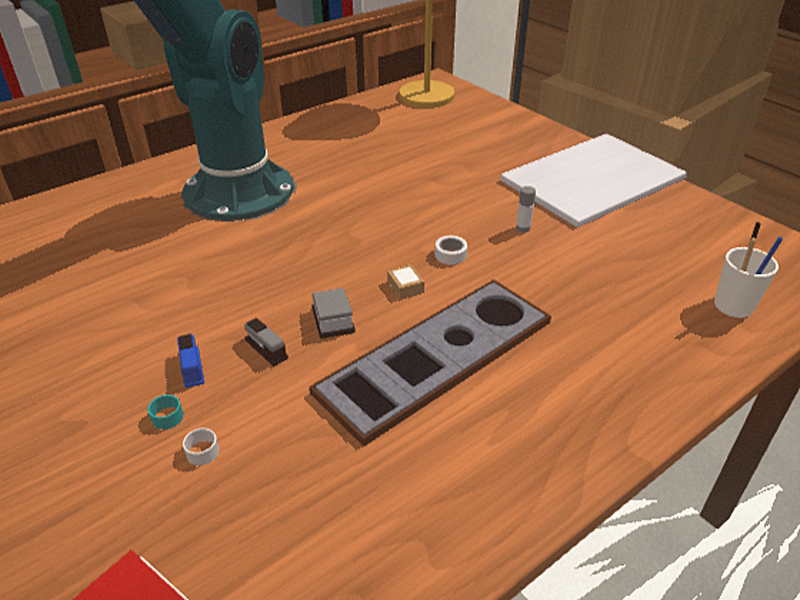

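Top view (800x600 px; up is +x, left is +y): the wells from left are tape (312,271), glue (364,270), staples (416,270) and stapler (467,268). The items are glue stick (172,353), tape roll (275,370), staple box (348,360), punch (432,365), stapler (501,372) and empty core (595,305). The turquoise ring and blue stapler are at right.

Run:
```python
from h import *
s=dict(np.load("top.npz"));P=world(s);k=.7
z=P[...,2]
m=((z>.010)&(z<.12)).astype(np.uint8)
n,l,st,c=cv2.connectedComponentsWithStats(m)
for i in range(1,n):
    if 30<st[i,4]<20000:
        Q=P[l==i];h=np.percentile(Q[:,2],95);T=Q[Q[:,2]>h-.006]
        r=cv2.minAreaRect((T[:,:2]*1000).astype(np.float32))
        print("px",(c[i]/k).round(),"h",h.round(4),"mean",T.mean(0).round(4),"rect",[np.round(a,1) for a in r])
g=s["color"].max(2)
for n,(u,v) in dict(tape=(312,271),glue=(364,270),stp=(416,270),stapler=(467,268)).items():
    u=int(u*k);v=int(v*k)
    nn,l,st,c=cv2.connectedComponentsWithStats((g<55).astype(np.uint8),connectivity=4)
    Q=P[l==l[v,u]];r=cv2.minAreaRect((Q[:,:2]*1000).astype(np.float32));print(n,g[v,u],Q.mean(0).round(4),[np.round(a,1) for a in r])
```

```text
px [128. 139.] h 0.0991 mean [0.8273 0.4587 0.1042] rect [array([829.5, 457.6]), array([70.2, 65.3]), np.float64(89.8)]
px [709. 191.] h 0.0685 mean [ 0.7769 -0.5585  0.0658] rect [array([ 777.9, -559.1]), array([130.8, 193.4]), np.float64(14.2)]
px [387. 270.] h 0.0203 mean [0.6188 0.0059 0.0174] rect [array([619.2,   2.4]), array([125.3, 376.4]), np.float64(2.6)]
px [594. 304.] h 0.0261 mean [ 0.5661 -0.355   0.0238] rect [array([ 566.5, -354.3]), array([40.3, 41.1]), np.float64(3.5)]
px [ 63. 377.] h 0.02 mean [0.4165 0.5469 0.017 ] rect [array([415.6, 556.5]), array([236., 220.]), np.float64(87.3)]
px [431. 364.] h 0.0439 mean [ 0.4627 -0.0771  0.041 ] rect [array([455.1, -73.5]), array([52.2, 71.5]), np.float64(64.7)]
px [346. 360.] h 0.0281 mean [0.4589 0.0706 0.0252] rect [array([458.9,  70.8]), array([46.1, 52. ]), np.float64(75.7)]
px [602. 353.] h 0.0269 mean [ 0.4825 -0.3663  0.0242] rect [array([ 482.7, -365.9]), array([39.6, 43. ]), np.float64(1.5)]
px [173. 354.] h 0.0882 mean [0.4575 0.3526 0.0856] rect [array([457.2, 353.3]), array([25.4, 23.5]), np.float64(87.1)]
px 
[... 173 characters left out ...]
ct [array([437.1, 190.5]), array([55.7, 56.2]), np.float64(28.4)]
px [565. 391.] h 0.0423 mean [ 0.4166 -0.2986  0.0394] rect [array([ 414.2, -297.9]), array([23.1, 75.5]), np.float64(71.6)]
px [380. 590.] h 0.0176 mean [0.0898 0.0033 0.0144] rect [array([92.7,  2.6]), array([ 31.2, 153.3]), np.float64(1.3)]
tape 33 [0.6154 0.1392 0.0103] [array([505.9,  63. ]), array([340.1,  73.9]), np.float64(34.9)]
glue 35 [0.6168 0.0475 0.0227] [array([491.9,  33.5]), array([299.5,  43.2]), np.float64(6.2)]
stp 34 [ 0.6227 -0.0427  0.0119] [array([501.7, -40.4]), array([ 65.7, 314.2]), np.float64(88.7)]
stapler 35 [ 0.6267 -0.1335  0.0157] [array([505. , -93.2]), array([ 69.5, 359. ]), np.float64(71.8)]
```

Stapler first: I'll move above it and check the pose with the wrist camera.

Request:
{"api": "send_rows", "payload": {
  "moves": [
    [[1, 10.5, 38, 0, -2], [1, 10.5, 38, 0, -2], [1, 10.5, 38, 0, -2], [1, 10.5, 38, 0, -2], [1, 10.5, 38, 0, -2], [1, 10.5, 38, 0, -2], [1, 10.5, 38, 0, -2], [1, 10.5, 38, 0, -2], [1, 10.5, 38, 0, -2], [1, 10.5, 38, 0, -2], [1, 10.5, 38, 0, -2], [1, 10.5, 38, 0, -1]]
  ],
  "grip_force": 40
}}

```text
t: 1.3
ee_pos: [0.4457, -0.193, 0.2016]
eef_rot: [1.0, 0.027, -0.0, -0.0]
contact_force: [1.0, -0.7, 0.4]
gripper_width: 0.0856
grip_force: 0.0
```

```bash
cat >> h.py <<'E'
from scipy.spatial.transform import Rotation as Ro
def wrist(name):
    for _ in range(4): st=telemetry.get_state()
    s=snap("wrist");H=s["hand_eye"];R=Ro.from_quat(st["eef_rot"]).as_matrix()
    K=s["K"];z=s["z_map"];v,u=np.mgrid[:z.shape[0],:z.shape[1]]
    c=np.stack([(u-K[0,2])/K[0,0]*z,(v-K[1,2])/K[1,1]*z,z],-1)
    P=(c@H[:3,:3].T+H[:3,3])@R.T+st["ee_pos"]
    P[z==0]=np.nan
    cv2.imwrite(f"pics/{name}.png",s["color"][...,::-1])
    y=R[:,1];print("t",st["t"],"tcp",np.round(st["ee_pos"],4),"yaw",np.degrees(np.arctan2(y[0],-y[1])).round(2),"w",round(st["gripper_width"],4),"F",np.round(st["contact_force"],1))
    return s,P
def comps(P,lo=.010,hi=.12,box=None):
    z=P[...,2];m=((z>lo)&(z<hi))
    if box: m&=(P[...,0]>box[0])&(P[...,0]<box[1])&(P[...,1]>box[2])&(P[...,1]<box[3])
    m=cv2.morphologyEx(m.astype(np.uint8),cv2.MORPH_OPEN,np.ones((3,3)))
    n,l,st,c=cv2.connectedComponentsWithStats(m)
    for i in range(1,n):
        if st[i,4]>150:
            Q=P[l==i];h=np.percentile(Q[:,2],95);T=Q[Q[:,2]>h-.006]
            f=lambda A:[np.round(a,1).tolist() for a in cv2.minAreaRect((A[:,:2]*1000).astype(np.float32))]
            print("px",c[i].round(),"h",h.round(4),"all",f(Q),"top",f(T))
E
python3 - <<'E'
from h import *
s,P=wrist("w1");comps(P)
E
```

```text
t 1.3 tcp [ 0.4457 -0.193   0.2016] yaw 3.11 w 0.0856 F [ 1.  -0.7  0.4]
px [126.  34.] h 0.0184 all [[594.3, -35.3], [54.7, 289.3], 2.6] top [[594.3, -35.3], [54.7, 289.3], 2.6]
px [176.  58.] h 0.018 all [[590.5, -52.3], [60.1, 269.9], 3.3] top [[590.6, -53.6], [60.1, 267.2], 3.3]
px [441.  73.] h 0.0256 all [[569.4, -354.2], [42.1, 42.5], 11.4] top [[569.4, -354.2], [42.2, 42.3], 9.4]
px [ 51. 154.] h 0.0259 all [[461.2, 70.8], [48.6, 52.4], 76.3] top [[461.2, 70.8], [48.6, 52.4], 76.3]
px [174. 166.] h 0.0436 all [[456.2, -73.9], [52.9, 73.7], 66.5] top [[458.4, -74.5], [52.0, 69.2], 66.8]
px [435. 155.] h 0.0257 all [[484.7, -366.0], [42.5, 41.9], 82.5] top [[484.7, -366.1], [42.3, 42.1], 12.7]
px [279. 177.] h 0.0413 all [[449.5, -190.9], [76.7, 24.9], 2.8] top [[449.6, -190.6], [75.3, 22.9], 3.7]
px [369. 209.] h 0.0412 all [[416.1, -297.3], [24.3, 77.9], 72.0] top [[416.6, -297.4], [23.4, 76.6], 70.7]
px [106. 408.] h 0.0285 all [[72.1, 61.3], [40.6, 83.4], 24.7] top [[73.4, 34.7], [36.3, 15.4], 62.5]
```

View pics/w1.png

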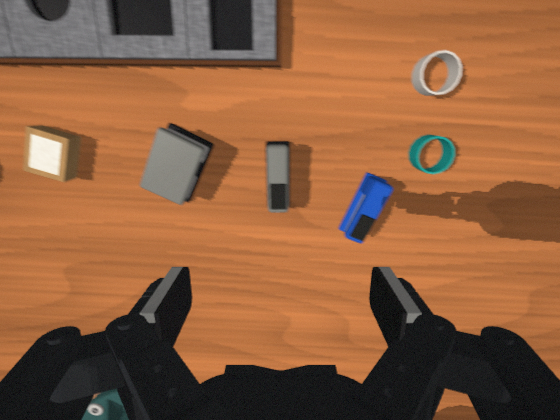

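The stapler is at px (279,177) in the wrist view, about (0.4485, -0.191) at 3°. The punch is to its left and the blue look-alike to its right, both clear. I'll descend with a reduced opening and grip.

Request:
{"api": "send_rows", "payload": {
  "moves": [
    [[0.3, 3, 2, -30, 0], [0.3, 0, 0, -40, 0], [0.3, 0, 0, -40, 0], [0.3, 0, 0, -35, 0], [0.3, 0, 0, -25, 0], [0.3, 0, 0, -15, 0], [0.3, 0, 0, -4, 0], [0.3, 0, 0, 0, 0], [-1, 0, 0, 0, 0], [-1, 0, 0, 0, 0], [-1, 0, 0, 0, 0], [-1, 0, 0, 0, 0]]
  ]
}}

```text
t: 2.55
ee_pos: [0.4492, -0.1928, 0.0133]
eef_rot: [1.0, 0.028, 0.001, 0.0]
contact_force: [-0.2, 0.7, 0.9]
gripper_width: 0.0001
grip_force: 0.0
```

Request:
{"api": "send_rows", "payload": {
  "moves": [
    [[-1, 0, 0, 0, 0], [-1, 0, 0, 0, 0], [-1, 0, 0, 5, 0], [-1, 0, 0, 20, 0], [-1, 0, 0, 30, 0], [-1, 0, 0, 35, 0], [-1, 0, 0, 0, 0]]
  ]
}}

```text
t: 3.25
ee_pos: [0.4516, -0.1938, 0.1065]
eef_rot: [1.0, 0.028, 0.004, 0.001]
contact_force: [0.2, -0.3, 0.1]
gripper_width: -0.0001
grip_force: 0.0
```

Run:
```python
from h import *
s,P=wrist("w2");comps(P,.012,.2)
```

```text
t 3.25 tcp [ 0.4516 -0.1938  0.1065] yaw 3.15 w -0.0001 F [ 0.2 -0.3  0.1]
px [128.  28.] h 0.0183 all [[585.6, -75.5], [33.4, 210.1], 2.7] top [[585.6, -75.5], [33.4, 210.1], 2.7]
px [160.  51.] h 0.0178 all [[582.7, -78.0], [39.5, 218.7], 2.7] top [[582.7, -78.0], [39.5, 218.7], 2.7]
px [498.  68.] h 0.0256 all [[569.3, -353.8], [42.3, 42.9], 28.9] top [[569.3, -353.8], [42.3, 42.9], 28.9]
px [136. 192.] h 0.0435 all [[456.2, -73.9], [52.6, 74.4], 66.0] top [[459.3, -74.9], [51.4, 67.6], 66.7]
px [485. 178.] h 0.0254 all [[484.7, -366.0], [43.0, 42.3], 36.5] top [[484.9, -366.0], [42.5, 42.5], 46.6]
px [  2. 181.] h 0.0186 all [[455.7, 48.4], [5.6, 52.1], 79.9] top [[455.7, 48.4], [5.6, 52.1], 79.9]
px [279. 303.] h 0.198 all [[453.3, -194.2], [72.2, 74.5], 43.8] top [[453.0, -192.3], [23.1, 84.9], 3.5]
px [396. 249.] h 0.041 all [[416.7, -296.8], [24.7, 77.4], 71.1] top [[416.9, -297.6], [23.5, 75.8], 71.3]
```

View pics/w2.png

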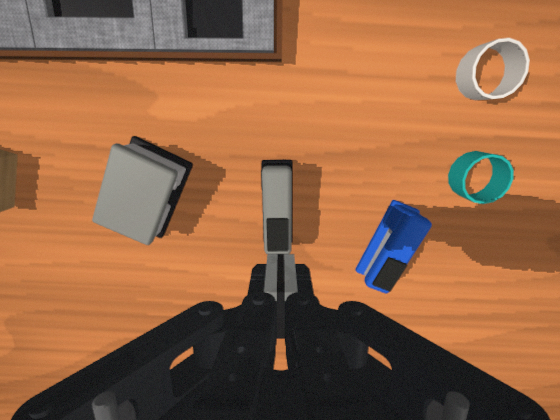

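Wrist view: the fingers are shut and empty at (280,270). The stapler is still on the desk, at (277,205), forward of them. I'll measure where it is now.

Run:
```python
from h import *
s,P=wrist("w3");comps(P,.012,.06,(.35,.52,-.26,-.13))
for uv in [(277,165),(277,190),(277,235),(277,250),(280,262),(280,280),(280,300),(280,180)]: print(uv,P[uv[1],uv[0]].round(4))
s=snap("top");P=world(s);comps(P,.012,.3,(.3,.55,-.3,-.1))
s=snap("scene");cv2.imwrite("pics/s3.png",cv2.resize(s["color"][150:330,60:300,::-1],(800,600)))
print(telemetry.get_state())
```

```text
t 3.3 tcp [ 0.4504 -0.1933  0.1049] yaw 3.17 w -0.0002 F [ 0.4 -0.5  0.1]
px [278. 207.] h 0.041 all [[449.4, -190.5], [77.1, 25.9], 3.1] top [[449.9, -190.8], [75.5, 23.5], 3.8]
(277, 165) [ 0.4876 -0.1882  0.0339]
(277, 190) [ 0.4684 -0.1892  0.0381]
(277, 235) [ 0.4309 -0.1912  0.0407]
(277, 250) [ 0.4165 -0.192   0.039 ]
(280, 262) [ 0.4616 -0.1918  0.1482]
(280, 280) [ 0.4613 -0.1917  0.1638]
(280, 300) [ 0.4579 -0.1919  0.1731]
(280, 180) [ 0.4767 -0.1912  0.0384]
px [350. 257.] h 0.2896 all [[445.3, -167.2], [74.2, 71.1], 2.5] top [[434.6, -160.3], [40.7, 6.0], 21.2]
{'t': 3.45, 'joints': array([ 0.26500308,  0.4577371 ,  0.06240684,  2.21556272, -0.0607602 ,
        0.47131666, -1.14015093]), 'joint_vel': array([ 0.00251578,  0.01556289, -0.0002873 ,  0.00618354,  0.00224517,
        0.00206636,  0.00021228]), 'effort': array([-4.90807841e-03, -3.96169817e+01,  1.27881356e+00, -1.13424540e+01,
        5.70085977e-03, -1.54708594e-02,  9.06900914e-05]), 'ee_pos': array([ 0.44802066, -0.19237962,  0.1021474 ]), 'eef_rot': array([ 9.99615335e-01,  2.77239259e-02, -7.05070280e-04, -2.62172328e-04]), 'contact_force': array([ 0.2977514 ,  0.49373383, -1.65609361]), 'torque': array([0.0084668 , 0.02200355, 0.02933403]), 'grip_force': 0.0, 'gripper_width': 0.00044591778709206415}
```

View pics/s3.png

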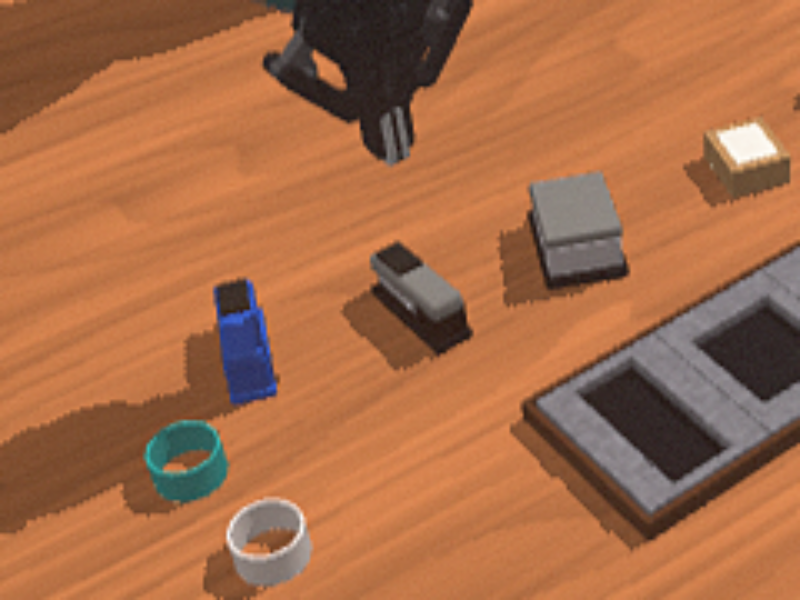

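The stapler has not moved, so the fingers closed above it although the TCP read 13 mm. I'll check the real fingertip height with the scene camera.

Run:
```python
from h import *
s=snap("scene");P=world(s);st=telemetry.get_state();print(st["ee_pos"])
for v in range(184,206,2):
    print(v,[P[v,u].round(3).tolist() for u in (174,177,180)], s["color"][v,177])
w=snap("wrist");H=w["hand_eye"];print(H.round(4).tolist(),w["K"][0,0])
z=w["z_map"];print([ (v,z[v,280].round(3)) for v in range(250,320,6)])
# predicted TCP pixel
c=np.linalg.inv(H)@[0,0,0,1];print("tcp px",(w["K"]@c[:3]/c[2]),c)
```

```text
[ 0.44786235 -0.19229563  0.10183955]
184 [[0.462, -0.2, 0.173], [0.461, -0.193, 0.169], [0.459, -0.186, 0.165]] [77 67 65]
186 [[0.457, -0.198, 0.164], [0.458, -0.193, 0.162], [0.458, -0.186, 0.16]] [63 55 52]
188 [[0.456, -0.199, 0.159], [0.46, -0.194, 0.159], [0.46, -0.188, 0.157]] [106 102 100]
190 [[0.456, -0.199, 0.154], [0.462, -0.195, 0.156], [0.46, -0.189, 0.152]] [115 111 107]
192 [[0.457, -0.2, 0.151], [0.46, -0.195, 0.15], [0.46, -0.189, 0.147]] [120 115 111]
194 [[0.456, -0.201, 0.146], [0.457, -0.195, 0.143], [0.46, -0.19, 0.142]] [115 111 105]
196 [[0.458, -0.202, 0.142], [0.462, -0.198, 0.142], [0.461, -0.191, 0.139]] [115 108 105]
198 [[0.292, -0.134, 0.001], [0.46, -0.198, 0.137], [0.302, -0.123, 0.002]] [103 105 110]
200 [[0.296, -0.137, -0.001], [0.301, -0.131, -0.001], [0.304, -0.125, -0.001]] [183 116  74]
202 [[0.305, -0.142, 0.001], [0.308, -0.135, -0.001], [0.311, -0.129, -0.001]] [185 112  71]
204 [[0.311, -0.145, 0.0], [0.312, -0.138, -0.002], [0.319, -0.133, -0.0]] [195 120  72]
[[0.0004, -0.9517, -0.3071, 0.079], [1.0, 0.0001, 0.0011, -0.0009], [-0.001, -0.3071, 0.9517, -0.1729], [0.0, 0.0, 0.0, 1.0]] 309.9055321321924
[(250, np.float32(0.262)), (256, np.float32(0.15)), (262, np.float32(0.144)), (268, np.float32(0.139)), (274, np.float32(0.134)), (280, np.float32(0.129)), (286, np.float32(0.125)), (292, np.float32(0.121)), (298, np.float32(0.12)), (304, np.float32(0.123)), (310, np.float32(0.124)), (316, np.float32(0.125))]
tcp px [281.34615168 245.56142925   1.        ] [6.77022791e-04 2.21170262e-02 1.88772065e-01 1.00000000e+00]
```

Both cameras show the shut fingertips about 34 mm above the reported TCP, with x and y agreeing. I'll command z 34 mm lower to compensate, going down carefully and watching the force.

Request:
{"api": "send_rows", "payload": {
  "moves": [
    [[0.3, 1, 1.5, 0, 0], [0.3, 0, 0, -20, 0], [0.3, 0, 0, -30, 0], [0.3, 0, 0, -30, 0], [0.3, 0, 0, -20, 0], [0.3, 0, 0, -12, 0], [0.3, 0, 0, -8, 0], [0.3, 0, 0, 0, 0], [0.3, 0, 0, 0, 0]]
  ]
}}

```text
t: 4.45
ee_pos: [0.4502, -0.1913, -0.0169]
eef_rot: [1.0, 0.028, 0.0, 0.0]
contact_force: [0.2, 1.2, 0.2]
gripper_width: 0.0555
grip_force: 0.0
```

Request:
{"api": "send_rows", "payload": {
  "moves": [
    [[-1, 0, 0, 0, 0], [-1, 0, 0, 0, 0], [-1, 0, 0, 0, 0], [-1, 0, 0, 0, 0], [-1, 0, 0, 0, 0]]
  ]
}}

```text
t: 4.95
ee_pos: [0.4504, -0.1913, -0.0164]
eef_rot: [1.0, 0.028, 0.001, 0.0]
contact_force: [-0.0, 0.1, 7.3]
gripper_width: 0.023
grip_force: 39.9
```

Request:
{"api": "send_rows", "payload": {
  "moves": [
    [[-1, 0, 0, 10, 0], [-1, 0, 0, 20, 0], [-1, 0, 0, 30, 0], [-1, 0, 0, 10, 0], [-1, 20, 7, 0, 0], [-1, 40, 13, 0, 0], [-1, 40, 13, 0, 0], [-1, 40, 13, 0, 0], [-1, 25, 8, 0, 0], [-1, 13, 4, 0, 0], [-1, 0, 0, 0, 0], [-1, 0, 0, 0, 0]]
  ]
}}

```text
t: 6.15
ee_pos: [0.6253, -0.134, 0.0521]
eef_rot: [1.0, 0.027, -0.002, 0.0]
contact_force: [-1.2, 0.0, -0.6]
gripper_width: 0.0234
grip_force: 39.4
```

Run:
```python
from h import *
s,P=wrist("w4")
comps(P,.028,.12,(.5,.75,-.25,-.05))
s=snap("scene");cv2.imwrite("pics/s4.png",cv2.resize(s["color"][170:350,160:400,::-1],(800,600)))
```

```text
t 6.15 tcp [ 0.6253 -0.134   0.0521] yaw 3.11 w 0.0234 F [-1.2  0.  -0.6]
px [280. 275.] h 0.1123 all [[626.0, -131.6], [48.4, 80.2], 75.6] top [[627.5, -135.4], [72.5, 46.7], 24.9]
```

View pics/s4.png

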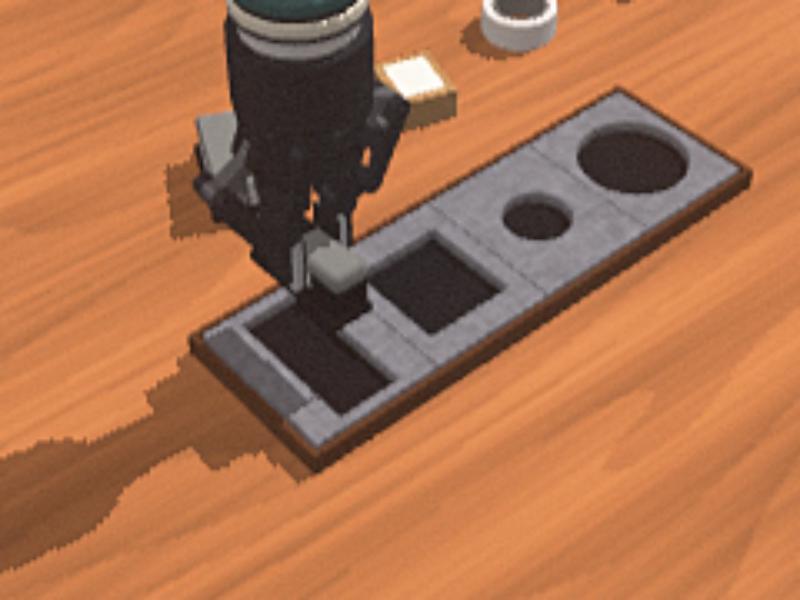

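View pics/w4.png

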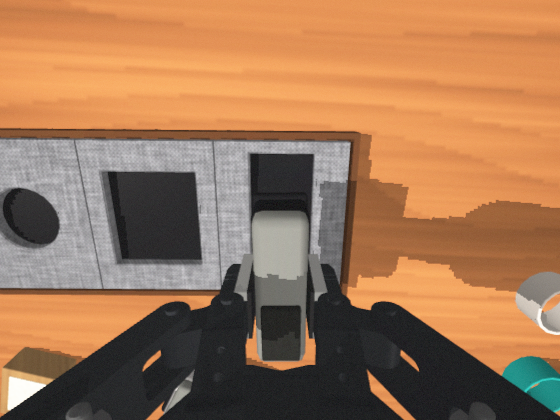

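The stapler is held straight over the long well, whose far corners in the wrist view are at (250,153) and (314,153). The staples well corners are at (107,172), (196,171), (201,259) and (122,263). I'll project them onto the tray top.

```bash
cat >> h.py <<'E'
def wpix(pts,zp,s=None):
    st=telemetry.get_state();s=s or snap("wrist");H=s["hand_eye"];R=Ro.from_quat(st["eef_rot"]).as_matrix()
    o=R@H[:3,3]+st["ee_pos"];out=[]
    for p in pts:
        d=R@H[:3,:3]@np.linalg.inv(s["K"])@[p[0],p[1],1]; out.append(o+d*(zp-o[2])/d[2])
    return np.array(out)
E
python3 - <<'E'
from h import *
q=wpix([(250,153),(314,153),(107,172),(196,171),(201,259),(122,263)],.0165).round(4)
print(q,q[:2].mean(0),q[2:].mean(0))
E
```

```text
[[ 0.6748 -0.111   0.0165]
 [ 0.6771 -0.1537  0.0165]
 [ 0.6568 -0.0142  0.0165]
 [ 0.6607 -0.0747  0.0165]
 [ 0.5943 -0.0763  0.0165]
 [ 0.5878 -0.0172  0.0165]] [ 0.67595 -0.13235  0.0165 ] [ 0.6249 -0.0456  0.0165]
```

Request:
{"api": "send_rows", "payload": {
  "moves": [
    [[-1, 3.5, -1, -20, 0], [-1, 0, 0, -20, 0], [-1, 0, 0, -12, 0], [-1, 0, 0, -5, 0], [-1, 0, 0, -4, 0], [-1, 0, 0, -1, 0], [-1, 0, 0, 0, 0], [-1, 0, 0, 0, 0]]
  ]
}}

```text
t: 7.1
ee_pos: [0.632, -0.1342, -0.0087]
eef_rot: [1.0, 0.028, 0.001, 0.0]
contact_force: [-0.1, -0.0, -0.1]
gripper_width: 0.0234
grip_force: 39.4
```

Request:
{"api": "send_rows", "payload": {
  "moves": [
    [[0.1, 0, 0, 0, 0], [0.1, 0, 0, 0, 0], [0.1, 0, 0, 0, 0], [0.1, 0, 0, 20, 0], [0.1, 0, 0, 40, 0], [0.1, 0, 0, 40, 0], [0.1, 0, 0, 20, 0], [0.1, 0, 0, 0, 0]]
  ]
}}

```text
t: 7.9
ee_pos: [0.6342, -0.1348, 0.1146]
eef_rot: [1.0, 0.028, 0.004, 0.001]
contact_force: [0.7, -0.7, -0.2]
gripper_width: 0.047
grip_force: 0.0
```

Run:
```python
from h import *
s,P=wrist("w5")
comps(P,.022,.06,(.5,.75,-.25,-.05));comps(P,.02,.06,(.4,.52,-.2,.3))
```

```text
t 7.9 tcp [ 0.6342 -0.1348  0.1146] yaw 3.17 w 0.047 F [ 0.7 -0.7 -0.2]
px [279. 209.] h 0.0486 all [[630.8, -133.6], [77.5, 25.4], 2.9] top [[631.2, -133.5], [76.4, 23.2], 3.9]
px [ 67. 343.] h 0.0258 all [[472.5, 83.2], [31.7, 62.5], 43.6] top [[472.5, 83.2], [31.7, 62.5], 43.6]
px [234. 351.] h 0.044 all [[479.0, -94.6], [29.7, 17.7], 66.3] top [[479.0, -94.8], [29.3, 17.7], 66.3]
```

The stapler is seated: its top is 7.4 mm higher than before, matching the well floor. The staple box is next.

Request:
{"api": "send_rows", "payload": {
  "moves": [
    [[1, -17, 20.5, 0, -1.8], [1, -17, 20.5, 0, -1.8], [1, -17, 20.5, 0, -1.8], [1, -17, 20.5, 0, -1.8], [1, -17, 20.5, 0, -1.8], [1, -17, 20.5, 0, -1.8], [1, -17, 20.5, 0, -1.8], [1, -17, 20.5, 0, -1.8], [1, -17, 20.5, 0, -1.8], [1, -17, 20.5, 0, -1.3], [1, 0, 0, 0, 0], [1, 0, 0, 0, 0]]
  ]
}}

```text
t: 9.15
ee_pos: [0.4604, 0.071, 0.1098]
eef_rot: [0.992, -0.124, -0.001, 0.0]
contact_force: [-0.1, -0.5, 0.2]
gripper_width: 0.0849
grip_force: 0.0
```

Run:
```python
from h import *
s,P=wrist("w6")
comps(P,.015,.06,(.4,.52,-.1,.3))
```

```text
t 9.15 tcp [0.4604 0.071  0.1098] yaw -14.23 w 0.0849 F [-0.1 -0.5  0.2]
px [452. 168.] h 0.0437 all [[456.7, -72.5], [53.7, 73.8], 67.5] top [[459.5, -73.8], [51.5, 67.8], 67.8]
px [281. 202.] h 0.0261 all [[461.0, 71.2], [46.0, 52.4], 75.7] top [[461.0, 71.2], [46.0, 52.4], 75.7]
px [159. 249.] h 0.0254 all [[443.7, 191.2], [49.1, 57.7], 10.2] top [[443.7, 191.3], [48.7, 57.7], 10.9]
```

Request:
{"api": "send_rows", "payload": {
  "moves": [
    [[1, 0.5, 0, -25, 0], [1, 0, 0, -40, 0], [1, 0, 0, -35, 0], [1, 0, 0, -20, 0], [1, 0, 0, -12, 0], [1, 0, 0, -6, 0], [1, 0, 0, 0, 0], [-1, 0, 0, 0, 0], [-1, 0, 0, 0, 0], [-1, 0, 0, 0, 0], [-1, 0, 0, 0, 0], [-1, 0, 0, 0, 0]]
  ]
}}

```text
t: 10.4
ee_pos: [0.4624, 0.071, -0.0263]
eef_rot: [0.992, -0.125, 0.001, -0.0]
contact_force: [-0.4, 0.3, 5.5]
gripper_width: 0.0451
grip_force: 40.9
```

Run:
```python
from h import *
s,P=wrist("w7");comps(P,.022,.05,(.42,.5,.04,.1))
```

```text
t 10.4 tcp [ 0.4624  0.071  -0.0263] yaw -14.32 w 0.0451 F [-0.4  0.3  5.5]
px [280. 291.] h 0.0435 all [[461.9, 72.7], [60.3, 52.3], 75.5] top [[463.7, 72.4], [60.2, 24.7], 74.6]
```

Request:
{"api": "send_rows", "payload": {
  "moves": [
    [[-1, 0, 0, 10, 0], [-1, 0, 0, 25, 0], [-1, 0, 0, 35, 0], [-1, 20, -14, 0, 2], [-1, 25, -18, 0, 2.5], [-1, 25, -18, 0, 2.5], [-1, 25, -18, 0, 2.5], [-1, 25, -18, 0, 2.5], [-1, 25, -18, 0, 2.5], [-1, 18, -12, 0, 2.4], [-1, 0, 0, 0, 0], [-1, 0, 0, 0, 0]]
  ]
}}

```text
t: 11.65
ee_pos: [0.6239, -0.0451, 0.0431]
eef_rot: [1.0, 0.022, -0.0, -0.0]
contact_force: [0.3, -1.3, -1.2]
gripper_width: 0.045
grip_force: 41.3
```

Run:
```python
from h import *
s,P=wrist("w8")
s=snap("scene");b=s["color"][170:350,160:400,::-1];w=cv2.imread("pics/w8.png")
cv2.imwrite("pics/m8.png",np.hstack([cv2.resize(w,(400,300)),cv2.resize(b,(400,300))]))
```

```text
t 11.65 tcp [ 0.6239 -0.0451  0.0431] yaw 2.51 w 0.045 F [ 0.3 -1.3 -1.2]
```

View pics/m8.png

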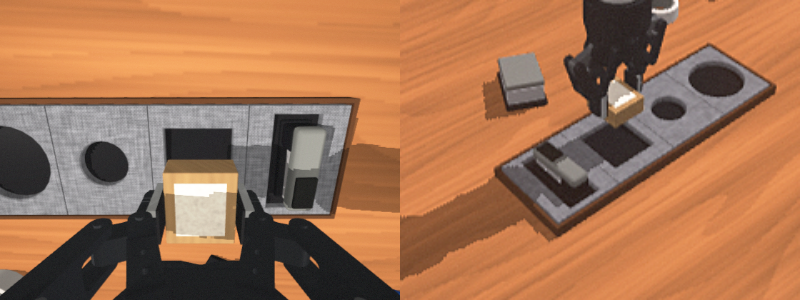

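The box is level and square over its well, and the stapler is lying in its own. Lowering.

Request:
{"api": "send_rows", "payload": {
  "moves": [
    [[-1, 0.5, 0, -20, 0], [-1, 0, 0, -20, 0], [-1, 0, 0, -12, 0], [-1, 0, 0, -5, 0], [-1, 0, 0, -4, 0], [-1, 0, 0, -1, 0], [-1, 0, 0, 0, 0], [-1, 0, 0, 0, 0]]
  ]
}}

```text
t: 12.55
ee_pos: [0.6259, -0.0451, -0.0187]
eef_rot: [1.0, 0.022, 0.001, 0.0]
contact_force: [0.3, 0.1, 1.6]
gripper_width: 0.0452
grip_force: 41.6
```

Request:
{"api": "send_rows", "payload": {
  "moves": [
    [[0.7, 0, 0, 0, 0], [0.7, 0, 0, 0, 0], [0.7, 0, 0, 0, 0], [0.7, 0, 0, 20, 0], [0.7, 0, 0, 40, 0], [0.7, 0, 0, 40, 0], [0.7, 0, 0, 20, 0], [0.7, 0, 0, 0, 0]]
  ]
}}

```text
t: 13.35
ee_pos: [0.6282, -0.0472, 0.1048]
eef_rot: [1.0, 0.022, 0.004, 0.001]
contact_force: [0.4, -0.3, -0.3]
gripper_width: 0.0723
grip_force: 0.0
```

Run:
```python
from h import *
s,P=wrist("w9")
comps(P,.022,.06,(.5,.75,-.25,.05))
```

```text
t 13.35 tcp [ 0.6282 -0.0472  0.1048] yaw 2.49 w 0.0723 F [ 0.4 -0.3 -0.3]
px [387. 208.] h 0.0487 all [[630.9, -133.1], [77.4, 24.6], 4.9] top [[631.5, -133.0], [76.0, 23.4], 3.4]
px [278. 211.] h 0.0336 all [[625.1, -44.7], [51.7, 46.1], 2.6] top [[625.1, -44.7], [51.7, 46.1], 2.6]
```

Request:
{"api": "send_rows", "payload": {
  "moves": [
    [[1, -18.5, 23.5, 0, 0], [1, -18.5, 23.5, 0, 0], [1, -18.5, 23.5, 0, 0], [1, -18.5, 23.5, 0, 0], [1, -18.5, 23.5, 0, 0], [1, -18.5, 23.5, 0, 0], [1, -18.5, 23.5, 0, 0], [1, -18.5, 23.5, 0, 0], [1, -18.5, 23.5, 0, 0], [1, -18.5, 23.5, 0, 0], [1, 0, 0, 0, 0], [1, 0, 0, 0, 0]]
  ]
}}

```text
t: 14.6
ee_pos: [0.4394, 0.1894, 0.0998]
eef_rot: [1.0, 0.023, -0.001, 0.001]
contact_force: [0.2, -0.0, -0.0]
gripper_width: 0.0852
grip_force: 0.0
```

Run:
```python
from h import *
s,P=wrist("w10")
comps(P,.015,.1,(.38,.52,.1,.4))
```

```text
t 14.6 tcp [0.4394 0.1894 0.0998] yaw 2.66 w 0.0852 F [ 0.2 -0.  -0. ]
px [ 49. 185.] h 0.0861 all [[459.8, 352.8], [26.9, 27.1], 76.5] top [[459.6, 353.3], [25.9, 26.8], 73.1]
px [279. 205.] h 0.0256 all [[439.9, 191.4], [56.9, 56.5], 4.5] top [[439.9, 191.4], [56.9, 56.5], 4.5]
```

Request:
{"api": "send_rows", "payload": {
  "moves": [
    [[1, 0.5, 1.5, -25, 0], [1, 0, 0, -40, 0], [1, 0, 0, -30, 0], [1, 0, 0, -18, 0], [1, 0, 0, -11, 0], [1, 0, 0, -6, 0], [1, 0, 0, 0, 0], [-1, 0, 0, 0, 0], [-1, 0, 0, 0, 0], [-1, 0, 0, 0, 0], [-1, 0, 0, 0, 0], [-1, 0, 0, 0, 0]]
  ]
}}

```text
t: 15.85
ee_pos: [0.4415, 0.1915, -0.0279]
eef_rot: [1.0, 0.022, 0.001, -0.0]
contact_force: [-0.7, -0.6, 5.8]
gripper_width: 0.0569
grip_force: 41.4
```

Request:
{"api": "send_rows", "payload": {
  "moves": [
    [[-1, 0, 0, 10, 0], [-1, 0, 0, 25, 0], [-1, 0, 0, 35, 0], [-1, 20, -6, 0, 0], [-1, 35, -11, 0, 0], [-1, 35, -11, 0, 0], [-1, 35, -11, 0, 0], [-1, 30, -10, 0, 0], [-1, 21, -6, 0, 0], [-1, 0, 0, 0, 0], [-1, 0, 0, 0, 0]]
  ]
}}

```text
t: 16.95
ee_pos: [0.6161, 0.1363, 0.0412]
eef_rot: [1.0, 0.022, -0.0, -0.0]
contact_force: [-0.4, 0.3, -0.2]
gripper_width: 0.0569
grip_force: 42.9
```

Run:
```python
from h import *
s,P=wrist("w11")
s=snap("scene");b=s["color"][130:310,200:440,::-1];w=cv2.imread("pics/w11.png")
cv2.imwrite("pics/m11.png",np.vstack([w[:250],cv2.resize(b,(560,350))]))
```

```text
t 16.95 tcp [0.6161 0.1363 0.0412] yaw 2.55 w 0.0569 F [-0.4  0.3 -0.2]
```

View pics/m11.png

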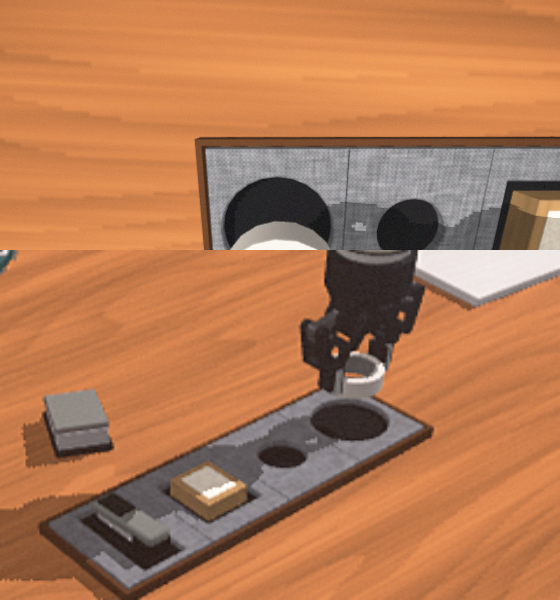

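Wrist view: the tape well's rim runs through (225,226), (277,178) and (331,226). The glue well spans u 377–438 and v 198–250. Projecting both.

Run:
```python
from h import *
print(wpix([(277,178),(225,226),(331,226),(377,226),(438,224),(408,198),(408,250)],.0165).round(4))
```

```text
[[0.6511 0.1416 0.0165]
 [0.6163 0.1754 0.0165]
 [0.6196 0.1034 0.0165]
 [0.6211 0.0721 0.0165]
 [0.6245 0.0309 0.0165]
 [0.6417 0.0545 0.0165]
 [0.6042 0.0479 0.0165]]
```

Request:
{"api": "send_rows", "payload": {
  "moves": [
    [[-1, -1, 1.5, -20, 0], [-1, 0, 0, -20, 0], [-1, 0, 0, -12, 0], [-1, 0, 0, -5, 0], [-1, 0, 0, -4, 0], [-1, 0, 0, -1, 0], [-1, 0, 0, 0, 0], [-1, 0, 0, 0, 0]]
  ]
}}

```text
t: 17.9
ee_pos: [0.6154, 0.1381, -0.0204]
eef_rot: [1.0, 0.023, -0.0, -0.0]
contact_force: [-2.9, 0.9, 6.3]
gripper_width: 0.0568
grip_force: 43.3
```

Request:
{"api": "send_rows", "payload": {
  "moves": [
    [[1, 0, 0, 0, 0], [1, 0, 0, 0, 0], [1, 0, 0, 0, 0], [1, 0, 0, 0, 0], [1, 0, 0, 20, 0], [1, 0, 0, 40, 0], [1, 0, 0, 40, 0], [1, 0, 0, 25, 0], [1, 0, 0, 0, 0], [1, 0, 0, 0, 0]]
  ]
}}

```text
t: 18.9
ee_pos: [0.6164, 0.1372, 0.1044]
eef_rot: [1.0, 0.022, 0.001, 0.0]
contact_force: [-1.4, -0.8, -0.4]
gripper_width: 0.0854
grip_force: 0.0
```

Run:
```python
from h import *
s,P=wrist("w12")
comps(P,.022,.06,(.5,.75,-.25,.25))
```

```text
t 18.9 tcp [0.6164 0.1372 0.1044] yaw 2.56 w 0.0854 F [-1.4 -0.8 -0.4]
px [279. 210.] h 0.0331 all [[613.9, 138.2], [56.9, 56.5], 0.6] top [[613.9, 138.2], [56.9, 56.5], 0.6]
px [497. 206.] h 0.0338 all [[625.2, -44.5], [51.9, 47.5], 2.8] top [[625.0, -44.4], [51.9, 47.5], 2.4]
```

View pics/w12.png

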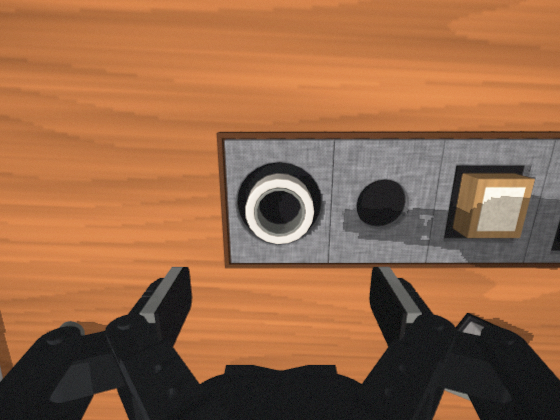

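The tape roll sits in its well; the well outline spans u 238–320, v 163–243, and the glue well is centred near (382,204). I'll project these to check the centring and set the glue target.

Run:
```python
from h import *
print(wpix([(279,163),(238,203),(320,203),(279,243),(357,204),(406,203),(382,180),(382,227)],.0165).round(4))
```

```text
[[0.6513 0.1404 0.0165]
 [0.6146 0.1747 0.0165]
 [0.6178 0.103  0.0165]
 [0.5782 0.1372 0.0165]
 [0.6184 0.0705 0.0165]
 [0.6212 0.0278 0.0165]
 [0.6407 0.0518 0.0165]
 [0.5979 0.0455 0.0165]]
```

Tape is within about 1.5 mm of its well centre. The glue well is at (0.6195, 0.049). Now the glue stick.

Request:
{"api": "send_rows", "payload": {
  "moves": [
    [[1, -15.5, 21.5, 3, 0], [1, -15.5, 21.5, 3, 0], [1, -15.5, 21.5, 3, 0], [1, -15.5, 21.5, 3, 0], [1, -15.5, 21.5, 3, 0], [1, -15.5, 21.5, 0, 0], [1, -15.5, 21.5, 0, 0], [1, -15.5, 21.5, 0, 0], [1, -15.5, 21.5, 0, 0], [1, -15.5, 21.5, 0, 0], [1, 0, 0, 0, 0], [1, 0, 0, 0, 0]]
  ]
}}

```text
t: 20.2
ee_pos: [0.4598, 0.3525, 0.1174]
eef_rot: [1.0, 0.023, -0.001, 0.001]
contact_force: [-0.7, -0.2, -0.1]
gripper_width: 0.0854
grip_force: 0.0
```

Run:
```python
from h import *
s,P=wrist("w13")
comps(P,.03,.1,(.38,.55,.28,.42))
```

```text
t 20.2 tcp [0.4598 0.3525 0.1174] yaw 2.68 w 0.0854 F [-0.7 -0.2 -0.1]
px [279. 216.] h 0.0865 all [[460.7, 353.9], [26.2, 27.2], 10.7] top [[460.4, 354.1], [25.9, 25.7], 2.9]
```

Commanded z is 0.1186, so I'll go down 120 mm.

Request:
{"api": "send_rows", "payload": {
  "moves": [
    [[1, 0.5, 1, -25, 0], [1, 0, 0, -35, 0], [1, 0, 0, -30, 0], [1, 0, 0, -20, 0], [1, 0, 0, -10, 0], [1, 0, 0, 0, 0], [-1, 0, 0, 0, 0], [-1, 0, 0, 0, 0], [-1, 0, 0, 0, 0], [-1, 0, 0, 0, 0], [-1, 0, 0, 0, 0], [-1, 0, 0, 0, 0]]
  ]
}}

```text
t: 21.45
ee_pos: [0.4618, 0.3542, -0.0003]
eef_rot: [1.0, 0.022, 0.001, -0.0]
contact_force: [0.3, -0.4, 6.0]
gripper_width: 0.0265
grip_force: 39.1
```

Request:
{"api": "send_rows", "payload": {
  "moves": [
    [[-1, 0, 0, 10, 0], [-1, 0, 0, 25, 0], [-1, 0, 0, 25, 0], [-1, 10, -20, 0, 0], [-1, 20, -40, 0, 0], [-1, 25, -45, 0, 0], [-1, 25, -45, 0, 0], [-1, 25, -45, 0, 0], [-1, 22, -45, 0, 0], [-1, 20, -40, 0, 0], [-1, 12, -25, 0, 0], [-1, 0, 0, 0, 0]]
  ]
}}

```text
t: 22.65
ee_pos: [0.6204, 0.0454, 0.0594]
eef_rot: [1.0, 0.018, 0.001, 0.002]
contact_force: [0.2, -0.5, -0.5]
gripper_width: 0.0271
grip_force: 39.5
```

Run:
```python
from h import *
s,P=wrist("w14")
s=snap("scene");b=s["color"][110:290,200:440,::-1];w=cv2.imread("pics/w14.png")
cv2.imwrite("pics/m14.png",np.hstack([cv2.resize(w,(400,300)),cv2.resize(b,(400,300))]))
```

```text
t 22.65 tcp [0.6204 0.0454 0.0594] yaw 2.04 w 0.0271 F [ 0.2 -0.5 -0.5]
```

View pics/m14.png

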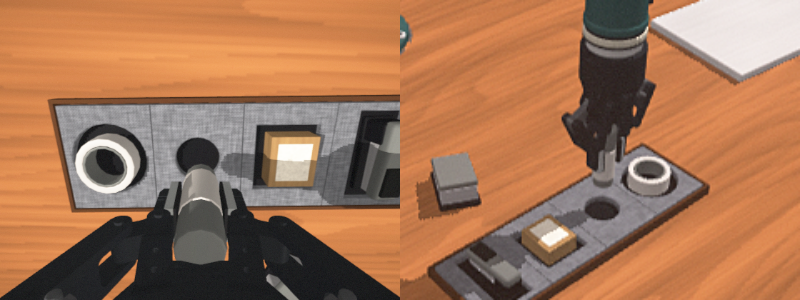

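The stick is upright and aligned with the small well. Lowering.

Request:
{"api": "send_rows", "payload": {
  "moves": [
    [[-1, 0, 0, -5, 0], [-1, 0, 0, -15, 0], [-1, 0, 0, -12, 0], [-1, 0, 0, 0, 0], [-1, 0, 0, 0, 0]]
  ]
}}

```text
t: 23.25
ee_pos: [0.6172, 0.0532, 0.0257]
eef_rot: [1.0, 0.023, -0.001, 0.0]
contact_force: [-0.1, -0.1, -0.3]
gripper_width: 0.0272
grip_force: 39.5
```

Request:
{"api": "send_rows", "payload": {
  "moves": [
    [[-1, 0, 0, -10, 0], [-1, 0, 0, -6, 0], [-1, 0, 0, -4, 0], [-1, 0, 0, 0, 0], [-1, 0, 0, 0, 0]]
  ]
}}

```text
t: 23.75
ee_pos: [0.6178, 0.0527, 0.0072]
eef_rot: [1.0, 0.022, -0.0, 0.0]
contact_force: [-1.6, 0.1, 4.5]
gripper_width: 0.0268
grip_force: 39.8
```

Request:
{"api": "send_rows", "payload": {
  "moves": [
    [[-1, 0, 0, 1, 0], [-1, 2, -3, 0, 0], [-1, 0, 0, -1, 0], [-1, 0, 0, 0, 0], [0.2, 0, 0, 0, 0], [0.2, 0, 0, 0, 0], [0.2, 0, 0, 0, 0], [0.2, 0, 0, 0, 0], [0.2, 0, 0, 30, 0], [0.2, 0, 0, 40, 0], [0.2, 0, 0, 40, 0], [0.2, 0, 0, 20, 0]]
  ]
}}

```text
t: 24.95
ee_pos: [0.622, 0.05, 0.1401]
eef_rot: [1.0, 0.022, 0.002, -0.0]
contact_force: [0.4, -0.3, 0.0]
gripper_width: 0.051
grip_force: 0.0
```

Request:
{"api": "send_rows", "payload": {
  "moves": [
    [[0.2, -30, 0, 10, 0], [0.2, -30, 0, 0, 0], [0.2, -30, 0, 0, 0], [0.2, -30, 0, 0, 0], [0.2, 0, 0, 0, 0], [0.2, 0, 0, 0, 0]]
  ]
}}

```text
t: 25.55
ee_pos: [0.4998, 0.0498, 0.1469]
eef_rot: [1.0, 0.023, 0.0, -0.0]
contact_force: [0.9, 0.5, -0.1]
gripper_width: 0.0513
grip_force: 0.0
```

Run:
```python
from h import *
s,P=wrist("w15")
comps(P,.022,.1,(.4,.75,-.4,.25))
s=snap("top");comps(world(s),.022,.1,(.5,.75,-.4,.25))
s=snap("scene");b=s["color"][130:340,90:410,::-1];w=cv2.imread("pics/w15.png")
cv2.imwrite("pics/m15.png",np.hstack([cv2.resize(w,(400,300)),cv2.resize(b,(400,300))]))
```

```text
t 25.55 tcp [0.4998 0.0498 0.1469] yaw 2.59 w 0.0513 F [ 0.9  0.5 -0.1]
px [510.  49.] h 0.0487 all [[629.9, -132.7], [77.0, 26.0], 4.3] top [[629.9, -133.2], [75.1, 25.1], 4.3]
px [398.  57.] h 0.0338 all [[624.8, -44.5], [52.5, 46.4], 2.7] top [[624.8, -44.6], [52.5, 46.3], 2.7]
px [183.  60.] h 0.0331 all [[613.3, 138.0], [57.1, 56.9], 68.1] top [[613.3, 138.0], [57.0, 56.9], 68.1]
px [290.  50.] h 0.0943 all [[618.2, 49.3], [26.7, 26.4], 7.2] top [[618.6, 49.1], [25.9, 26.0], 2.1]
px [402. 241.] h 0.0438 all [[456.8, -72.4], [53.2, 73.7], 67.0] top [[459.8, -74.0], [52.3, 67.2], 66.7]
px [328. 184.] h 0.0499 all [[627.1, -133.8], [78.2, 24.6], 5.1] top [[628.3, -133.5], [75.4, 22.7], 3.3]
px [291. 187.] h 0.0357 all [[622.0, -45.0], [51.7, 45.6], 3.7] top [[622.0, -44.9], [52.0, 44.6], 4.3]
```

View pics/m15.png

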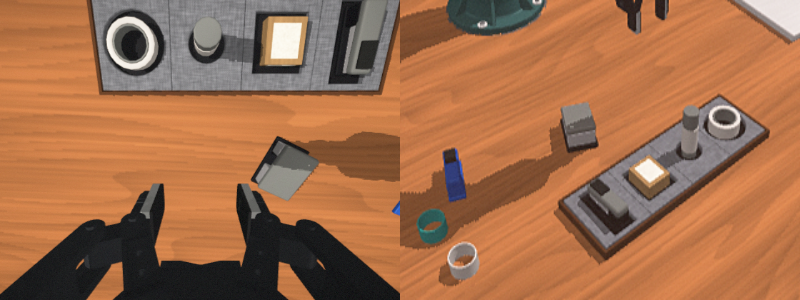

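All four items stand in their own wells at the correct heights. The punch and empty core haven't moved, and the gripper is clear.

```bash
python3 -c "
from rig import job
print(job.hand_in())"
```

```text
the job is handed in; nothing more can be done
None
```

I put the stapler, tape roll, glue stick and staple box each in its own well and handed the job in at about 26 s. The cameras showed all four upright on the well floors, with the punch and empty core unmoved. The fingertips are really about 34 mm above the reported TCP, so my first stapler grasp closed on air without touching anything; I corrected for that from then on. The hand-in call returned no verdict.

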